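# Shut the specimen case and turn it over

### The arm

A 7-joint arm with a two-finger parallel gripper is mounted at the origin on the work surface. World frame = base frame: x ahead of the robot, y to its left, z up, the work surface at z = 0. Lengths are in m, angles in rad, forces in N, time in s.
With the tool pointing down it reaches from about 0.4 to 0.85 m from the base axis. Payload 10.4 kg.
Tool frame: the origin (TCP) lies between the finger pads; the fingertips stand 19 mm ahead of it and the grasp point (between the pads) is the TCP; x points along the fingers, y is the direction in which the jaws open and shut, and the axes are right-handed (so a half turn about x gives the same grasp; the last joint's range is limited). The gripper opens to 87 mm and grips with 3 to 60 N. Pads are 19 mm wide; open, the fingers measure 117 mm over their backs; the gripper's body (75 mm by 190 mm) begins 51 mm behind the grasp point.
Start: joints at [1.324, 0.332, -0.065, 1.46, 0.022, 1.35, -0.088], TCP at [0.139, -0.609, 0.242] pointing down, gripper open.
Joint ranges: [-2.6, 2.6], [-0.5, 2.12], [-1.47, 1.34], [0.16, 2.42], [-1.27, 4.41], [0.06, 2.06], [-2.6, 2.6]. Speed limits (rad/s): [2.22, 2.22, 2.79, 2.79, 3.14, 3.14, 3.14].

### API

Orientations are given as a unit quaternion [x, y, z, w].
In Python, from bench import r gives the robot as it stands.
- The arm moves only by the tool drive_tool, never from a script. Its argument "motion" is a list of rows, each a list of 4 numbers: the shift along the tool's x, y, z in cm, then the turn about the tool's x in units of 5 degrees (1.0 is 5 degrees). In form: [[tx, ty, tz, twist], ...]. A call has 1 to 20 rows; each row is the pose to reach, as a shift and turn from the pose commanded when the call began, along the tool's axes at that moment; what a row does not reach only later rows make up. A row lasts 1/12 s, in which the tool goes at most 41.7 mm and 7.16 degrees, less where a joint would pass 70% of its speed; a pose out of reach is approached as far as the arm can. A call with a gripper value outside its range is refused whole. "grip" is the closure in counts, from 0 (fully open) to 255 (shut), set as the call begins (left out, the last holds). The fingers move at their own pace and stop on an object; "force" is the grip in N (left out, the last holds). Time passes only in rows, so rows that repeat a pose let the fingers close. It gives the time, the measured TCP pose, the force and the opening at its end, in the units of the state.
- r.read_state(): the state, without advancing time (a new reading comes with each control period).
- r.camera(name): name is "side" or "top" or "wrist"; returns the picture (420x560x3 uint8, red, green, blue); there is no depth.
- r.calibration(name): a dict with "fx", "fy", "cx", "cy" (pixels), "xyz" and "orientation" of the camera in the world. Camera axes: x right, y up, looking along -z (the intrinsics and any distortion apply to the point x, -y, -z); pixel columns grow to the right and rows downward; lengths in m; the calibration is good to about 2 mm. The wrist camera is an equidistant fisheye: a pixel r from the principal point sees the ray r / f radians off the axis. A picture is of the moment at which its call begins: read the wrist's pose just before it. calibration takes no time and is no camera call; for the wrist camera it gives the pose at the moment of the call.
- r.close_job(): hands the job in, once; it reports no verdict.
The state is a dict: "time": time; "joint_positions": joint angles; "joint_vel": joint speeds; "joint_torque": joint torques, N m; "ee_pos": TCP position; "eef_rot": TCP orientation; "ft_force": force on the tool from outside, world axes, zero at the start; "torque": the same for the moment, N m; "width": finger opening in m.
Only numpy, scipy, OpenCV 4.12 (cv2) and the standard library are available. Lean on these libraries where they do the work, as an engineer would, in place of code of your own. Each camera call takes 0.05 s, during which the arm holds its last target.

### The job

Shut the lid of the open case that has the round specimen lying in it, then turn the whole shut case over by its handle so that it lies flat on the bench on its window lid, with the specimen still shut inside, ready for the inverted microscope. Lay it down under control, do not let it topple or drop, and let go of it.

Things in the scene. Friction and masses are not known exactly. Their poses are not given: they have to be found in the camera images.
- case_center (a point): Middle of the specimen case (loose, 0.75 kg): aluminium block 90 (x) by 94 (y) by 28 mm high with a round recess, and a grey window lid 20 mm thick covering it all: 48 mm thick when shut. The point is 24 mm above the underside. Axes: z from base to lid (up now, down once turned over), -x to the handle, +x to the hinge (line along y at x = +45, z = +4 mm). A smaller shut case nearby is not meant.
- case_handle (a point): Middle of the case's handle, 85 mm from the case's centre along -x, 24 mm above the bench now and when turned over: round black bar 12 mm thick, 76 mm long, along y, a steel arm at each end, 34 mm clear of the case. It is a sleeve turning freely on its rod: gripped firmly, it lets the case swing about it. Raised, the case tips over its hinge-side edge and can stand on that side, handle 130 mm up.
- case_lid (a joint): Lid angle in rad: 0 shut, 1.57 upright; starts at 1.7 to 1.95, leaning away from the handle. The lid reaches 90 mm from its hinge. The hinge is stiff (0.2 N m): the lid stays where it is left, also upside down. Pushed from behind and pressed down it shuts. The case, tipped over its hinge side and laid down, ends about 138 mm along its starting +x; the bench there is clear.
- specimen_center (a point): Centre of the specimen, a round black resin mount 40 mm in diameter and 26 mm high with a polished metal face, lying loose in the case's 46 mm wide recess, its top 4 mm above the aluminium block. With the lid shut it has 2 to 3 mm of play all round.
Mind the look-alikes: they are no part of the job. Leave any orange look-alike of the part that bears case_center alone. What is shaped like the part that bears specimen_center but pink is not meant.

How it is judged:
On the way:
1. the lid is shut over the specimen while the case still lies on its base (value of joint case_lid below 0.12 rad and angle between case_center's own z axis and vertical below 0.2 rad and distance between specimen_center and case_center below 0.02 m), for 0.2 s.
At the end, for the whole second after the job is handed in: The case lies upside down on the bench, on its lid, flat within 10 degrees and its centre less than 36 mm above the bench, the lid shut within 7 degrees, the specimen inside (its centre within 20 mm of the case's), released and at rest (angle between case_center's own z axis and vertical above 2.97 rad and height (world z) of case_center below 0.036 m and value of joint case_lid below 0.12 rad and distance between specimen_center and case_center below 0.02 m and linear speed of case below 0.03 m/s and angular speed of case below 0.2 rad/s); the robot touches nothing.
It fails at once if the specimen leaves the case (distance between specimen_center and case_center above 0.04 m).
It fails at once if the case topples or drops with no finger touching it (faster than 0.5 m/s or 6 rad/s) (contact force between the fingers and case below 0.1 N and (linear speed of case above 0.5 m/s or angular speed of case above 6 rad/s)).
It also fails if it takes over 54 s, if anything falls off the work surface, if the arm or the gripper's body presses on something with over 40 N, if the wrist force passes 120 N, or if a joint passes its speed limit or range.

## Working session

There is one attempt and no reset: what is moved stays moved. The work goes in short steps, Python scripts to look and compute and a tool call to move; the robot and the scene stay as the last step left them, time stands still between calls to the robot, and variables do not carry over. Pictures are saved under pics/ and viewed, and the job is handed in when it is done.

Besides the shell and the picture viewer there is one more tool, called after ">>>" as a command line: name --pt "numbers of a row" for each row, then --argument value for the rest. drive_tool: Moves the arm, as the interface text tells. Its arguments: {"type":"object","properties":{"motion":{"type":"array","items":{"type":"array","items":{"type":"number"}}},"grip":{"type":"number"},"force":{"type":"number"}},"required":["motion"]}

```bash
ls; mkdir -p pics; python3 - <<'E'
from bench import r
import cv2,numpy as np
s=r.read_state(); print(s)
for n in ["side","top","wrist"]:
    c=r.calibration(n); print(n,c)
    im=r.camera(n); cv2.imwrite(f"pics/{n}0.png",im[:,:,::-1])
E
```

```text
pics
{'time': 0.0, 'joint_positions': array([ 1.32439207,  0.3328819 , -0.06471708,  1.46098758,  0.02160248,
        1.34985355, -0.08849044]), 'joint_vel': array([ 0.00092791,  0.00149611,  0.00017629, -0.00122698,  0.00114536,
       -0.00314552, -0.00159524]), 'joint_torque': array([ 2.28024287e-04, -6.23256898e+01,  2.46620161e-02, -3.89900064e+01,
       -6.14329241e-02,  3.94701166e-02,  1.35487135e-04]), 'ee_pos': array([ 0.13863602, -0.6090539 ,  0.2407256 ]), 'eef_rot': array([-0.70260333, -0.0794797 ,  0.70276085, -0.07847757]), 'ft_force': array([-1.18129289,  0.0892937 , -0.20360722]), 'torque': array([-0.00414821,  0.01897481,  0.00206872]), 'width': 0.08722520674771536}
side {'fx': 414.206492199601, 'fy': 414.206492199601, 'cx': 274.1744956239713, 'cy': 208.61305798129752, 'xyz': array([ 0.16925807, -0.43361065,  0.53470134]), 'orientation': array([ 0.34045093, -0.1434639 , -0.37696381,  0.84935832])}
top {'fx': 439.10480179740887, 'fy': 439.10480179740887, 'cx': 283.25653435756504, 'cy': 214.569302617629, 'xyz': array([ 0.42139198, -0.12993464,  0.71394984]), 'orientation': array([-0.02327466,  0.04332421,  0.71094008, -0.70153083])}
wrist {'fx': 325.19226210127806, 'fy': 325.19226210127806, 'cx': 280.178006520159, 'cy': 212.30421700601082, 'xyz': array([ 0.20505123, -0.59509745,  0.38336567]), 'orientation': array([-0.09546774,  0.07736745, -0.61923538,  0.77553061])}
```

View pics/side0.png

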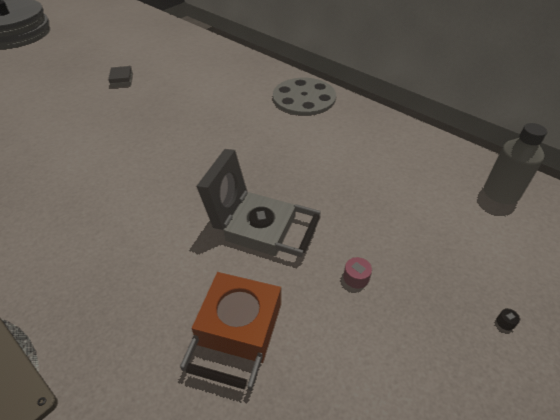

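View pics/top0.png

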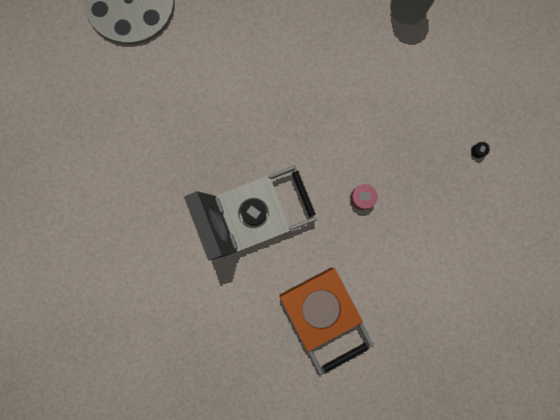

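View pics/wrist0.png

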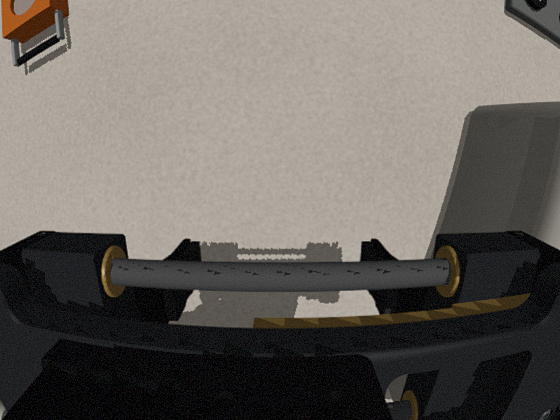

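Candidates for the case: the open aluminium case (top px 250,215; side 262,220), with the round black specimen in its recess, and the shut orange case (top 322,310; side 238,315), which is the look-alike. Candidates for the specimen: the black mount in the recess (top 253,212), the pink mount (top 365,197) and a small dark nut-like thing (top 480,150). I choose the open grey case with the black mount in it and will check this in a close crop.

```bash
cat > h.py <<'E'
import numpy as np,cv2
from scipy.spatial.transform import Rotation as R
from bench import r
def ray(n,px,c=None):
    c=c or r.calibration(n); px=np.atleast_2d(np.array(px,float))
    d=np.c_[(px[:,0]-c["cx"])/c["fx"],-(px[:,1]-c["cy"])/c["fy"],-np.ones(len(px))]
    return c["xyz"],R.from_quat(c["orientation"]).apply(d)
def onz(n,px,z):
    o,d=ray(n,px); t=(z-o[2])/d[:,2]; return o+t[:,None]*d
def proj(n,P):
    c=r.calibration(n); p=R.from_quat(c["orientation"]).inv().apply(np.atleast_2d(P)-c["xyz"])
    return np.c_[c["cx"]+c["fx"]*p[:,0]/-p[:,2], c["cy"]-c["fy"]*p[:,1]/-p[:,2]]
def tri(p1,p2,a="top",b="side"):
    o1,d1=ray(a,p1);o2,d2=ray(b,p2);d1=d1[0];d2=d2[0]
    A=np.c_[d1,-d2];t=np.linalg.lstsq(A,o2-o1,rcond=None)[0]
    x,y=o1+t[0]*d1,o2+t[1]*d2; return (x+y)/2,np.linalg.norm(x-y)
E
python3 - <<'E'
import cv2,numpy as np
a=cv2.imread("pics/top0.png")[155:290,180:330]; a=cv2.resize(a,None,fx=4,fy=4,interpolation=cv2.INTER_CUBIC)
b=cv2.imread("pics/side0.png")[140:265,190:330]; b=cv2.resize(b,None,fx=4,fy=4,interpolation=cv2.INTER_CUBIC)
cv2.imwrite("pics/ctop.png",np.clip(a*1.5,0,255).astype(np.uint8));cv2.imwrite("pics/cside.png",np.clip(b*1.5,0,255).astype(np.uint8))
E
```

```text
(no output)
```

View pics/ctop.png

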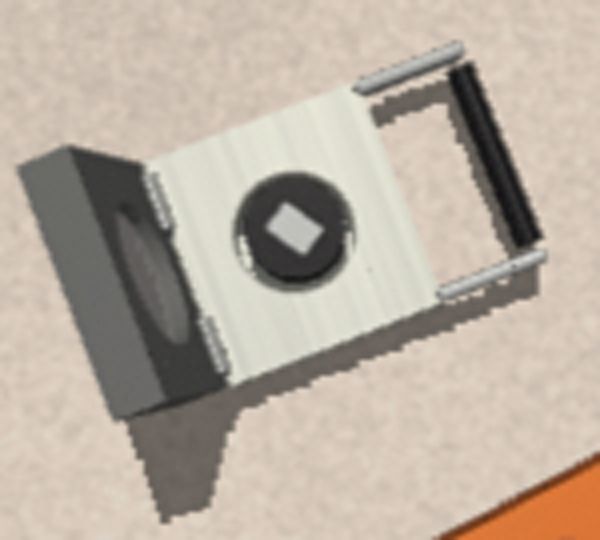

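View pics/cside.png

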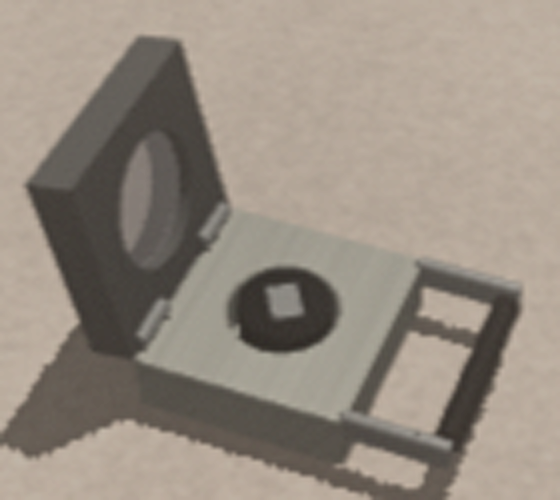

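The crop shows the open grey/aluminium case with the black mount in its recess (crop-top 294,232), and the handle bar running from (462,66) to (528,245). The lid leans away from the handle. This is the case I chose. Next I measure.

```bash
python3 - <<'E'
from h import *
f=lambda p,o:(np.array(p,float)+.5)/4-.5+o
T=np.array([180,155]);S=np.array([190,140])
blk=onz("top",f([(355,88),(440,302),(228,385),(148,160)],T),.028); print("block",blk)
print("len",[np.linalg.norm(blk[i]-blk[(i+1)%4]) for i in range(4)], blk.mean(0))
blks=onz("side",f([(418,264),(350,418),(137,360),(230,207)],S),.028); print("side",blks,blks.mean(0))
h=onz("top",f([(461,66),(528,243)],T),.026); print("handle",h,h.mean(0))
hs=onz("side",f([(510,297),(452,440)],S),.026); print("handle side",hs,hs.mean(0))
print("spec",onz("top",f((294,232),T),.032),onz("side",f((285,308),S),.032))
# lid: top-edge corners
for a,b in [((68,147),(182,40)),((162,405),(72,190)),((20,165),(140,37)),((118,418),(28,185))]:
    print("lid",tri(f(a,T),f(b,S)))
c=blk.mean(0);
d=c-h.mean(0); print("yaw +x deg",np.degrees(np.arctan2(d[1],d[0])), "bar dir",np.degrees(np.arctan2(*(h[1]-h[0])[1::-1])))
s=r.read_state(); print(R.from_quat(s["eef_rot"]).as_matrix().round(3), s["ee_pos"])
E
```

```text
block [[ 0.54664444 -0.12723038  0.028     ]
 [ 0.46152945 -0.15949949  0.028     ]
 [ 0.43034324 -0.07661659  0.028     ]
 [ 0.5188056  -0.04571083  0.028     ]]
len [np.float64(0.09102668986222268), np.float64(0.08855593406308365), np.float64(0.09370568532805908), np.float64(0.08614196042057003)] [ 0.48933068 -0.10226432  0.028     ]
side [[ 0.54561543 -0.12643857  0.028     ]
 [ 0.46494767 -0.16064153  0.028     ]
 [ 0.42980047 -0.07688643  0.028     ]
 [ 0.51710954 -0.04246933  0.028     ]] [ 0.48936828 -0.10160896  0.028     ]
handle [[ 0.55546453 -0.16944415  0.026     ]
 [ 0.48447744 -0.19467413  0.026     ]] [ 0.51997098 -0.18205914  0.026     ]
handle side [[ 0.55811665 -0.16618455  0.026     ]
 [ 0.48435753 -0.19612664  0.026     ]] [ 0.52123709 -0.18115559  0.026     ]
spec [[ 0.4893319  -0.10284693  0.032     ]] [[ 0.48738286 -0.10442323  0.032     ]]
lid (array([ 0.51074782, -0.02946287,  0.11761615]), np.float64(0.0002475275708981928))
lid (array([ 0.42318642, -0.06168489,  0.11744528]), np.float64(0.0010423484306197226))
lid (array([ 0.50465996, -0.0119387 ,  0.11363203]), np.float64(0.0018728134210436826))
lid (array([ 0.41765585, -0.0453464 ,  0.11374812]), np.float64(0.0024259579652850965))
yaw +x deg 111.00621967879658 bar dir -160.43394490748196
[[-0.     0.222 -0.975]
 [ 0.001 -0.975 -0.222]
 [-1.    -0.001  0.   ]] [ 0.13864876 -0.60915596  0.24096275]
```

>>> drive_tool --pt "0 -15.4 -35.4 -1.48" --pt "0 -15.4 -35.4 -1.48" --pt "0 -15.4 -35.4 -1.48" --pt "0 -15.4 -35.4 -1.48" --pt "0 -15.4 -35.4 -1.48" --pt "0 -15.4 -35.4 -1.48" --pt "0 -15.4 -35.4 -1.48" --pt "0 -15.4 -35.4 -1.48" --pt "0 -15.4 -35.4 -1.48" --pt "0 -54.6 -43.7 -1.48" --pt "0 -54.6 -43.7 -1.48" --pt "0 -54.6 -43.7 -1.48" --pt "0 -54.6 -43.7 -1.48" --pt "0 -54.6 -43.7 -1.48" --pt "0 -54.6 -43.7 -1.48" --pt "0 -54.6 -43.7 -1.48" --pt "0 -54.6 -43.7 -1.48" --pt "0 -54.6 -43.7 -1.48" --pt "0 -54.6 -43.7 -1.48" --pt "0 -54.6 -43.7 -1.48" --grip 255 --force 20

```text
time: 1.82
ee_pos: [0.4432, 0.0269, 0.242]
eef_rot: [0.696, 0.127, -0.695, 0.127]
ft_force: [0.7, 0.1, 0.1]
width: 0.0003
```

```bash
cat >> h.py <<'E'
def go(P,yaw_y=None):
    s=r.read_state();M=R.from_quat(s["eef_rot"]).as_matrix()
    for p in np.atleast_2d(P):
        print(p.round(4),"-> cm",(M.T@(p-s["ee_pos"])*100).round(2))
    y=np.degrees(np.arctan2(M[1,1],M[0,1])); print("tool y yaw",y,"pos",s["ee_pos"].round(4),"F",s["ft_force"].round(2))
C=np.array([.489,-.102]);YAW=110.2
def case(x,z,y=0,C=C,YAW=YAW):
    a=np.radians(YAW);return np.array([C[0]+x*np.cos(a)-y*np.sin(a),C[1]+x*np.sin(a)+y*np.cos(a),z])
E
python3 - <<'E'
from h import *
W=[(.128,.114),(.095,.114),(.075,.116)]
H=np.array([.045,.028])
for d in [80,70,60,50,40,30,20,10,0]:
    f=np.radians(d);rr=.080
    p=H+rr*np.array([-np.cos(f),np.sin(f)])+.019*np.array([np.sin(f),np.cos(f)])
    W.append((p[0]+.015,p[1]+.019))
print(np.round(W,3))
go([case(*w) for w in W])
im=r.camera("side");cv2.imwrite("pics/side1.png",im[:,:,::-1])
E
```

```text
[[ 0.128  0.114]
 [ 0.095  0.114]
 [ 0.075  0.116]
 [ 0.065  0.129]
 [ 0.05   0.129]
 [ 0.036  0.126]
 [ 0.023  0.12 ]
 [ 0.011  0.113]
 [ 0.     0.103]
 [-0.009  0.092]
 [-0.015  0.08 ]
 [-0.02   0.066]]
[0.4448 0.0181 0.114 ] -> cm [12.8   0.88  0.18]
[ 0.4562 -0.0128  0.114 ] -> cm [12.79  4.18  0.21]
[ 0.4631 -0.0316  0.116 ] -> cm [12.59  6.18  0.23]
[ 0.4666 -0.0412  0.1291] -> cm [11.28  7.2   0.23]
[ 0.4716 -0.0546  0.1287] -> cm [11.32  8.63  0.25]
[ 0.4764 -0.0678  0.1258] -> cm [11.61 10.03  0.26]
[ 0.481  -0.0803  0.1205] -> cm [12.14 11.36  0.27]
[ 0.4852 -0.0917  0.113 ] -> cm [12.89 12.58  0.29]
[ 0.4889 -0.1018  0.1035] -> cm [13.84 13.66  0.3 ]
[ 0.492  -0.1101  0.0922] -> cm [14.97 14.55  0.31]
[ 0.4943 -0.1165  0.0796] -> cm [16.23 15.23  0.31]
[ 0.4959 -0.1208  0.066 ] -> cm [17.59 15.68  0.32]
tool y yaw -69.2706261801389 pos [0.4432 0.0269 0.242 ] F [0.69 0.1  0.06]
```

View pics/side1.png

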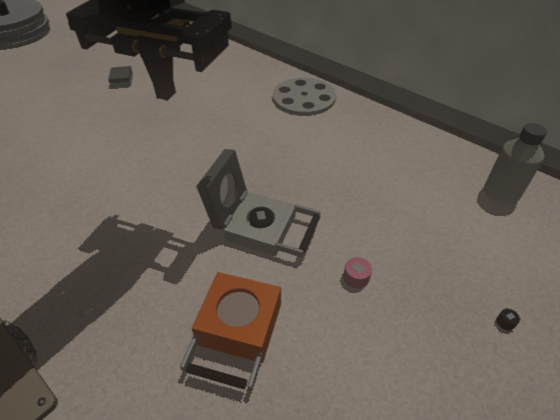

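>>> drive_tool --pt "4 0.5 0.2 0" --pt "8 0.7 0.2 0" --pt "12 0.9 0.2 0" --pt "12.8 0.9 0.2 0" --pt "12.8 1.9 0.2 0" --pt "12.8 2.9 0.2 0" --pt "12.8 3.6 0.2 0" --pt "12.8 4.3 0.2 0" --pt "12.7 5.0 0.2 0" --pt "12.6 5.6 0.2 0" --pt "12.5 6.2 0.2 0" --pt "12.1 6.7 0.2 0" --pt "11.6 7.2 0.2 0" --pt "11.4 7.9 0.2 0" --pt "11.3 8.6 0.2 0" --pt "11.3 8.6 0.2 0"

```text
time: 3.2
ee_pos: [0.472, -0.0631, 0.1288]
eef_rot: [0.696, 0.123, -0.696, 0.124]
ft_force: [-1.0, 2.4, -0.5]
width: 0.0003
```

```bash
python3 - <<'E'
from h import *
im=r.camera("side");cv2.imwrite("pics/side2.png",im[:,:,::-1])
print(r.read_state()["ft_force"])
E
```

```text
[-1.47907616  2.08249257 -0.57897862]
```

View pics/side2.png

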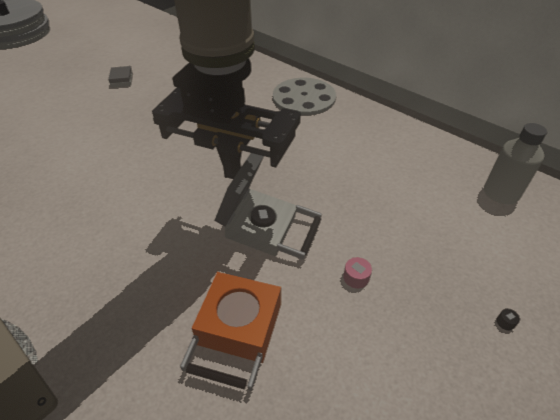

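The lid is past upright, the contact force is about 2.4 N, and the case has barely moved (handle still at side px 312,230). I continue along the closing arc.

```bash
python3 - <<'E'
from h import *
W=[]
H=np.array([.045,.028])
for d in [60,50,40,30,20,10,0]:
    f=np.radians(d);rr=.080
    p=H+rr*np.array([-np.cos(f),np.sin(f)])+.019*np.array([np.sin(f),np.cos(f)])
    W.append((p[0]+.013,p[1]+.019))
go([case(*w) for w in W])
E
```

```text
[ 0.4771 -0.0697  0.1258] -> cm [ 0.27  0.88 -0.26]
[ 0.4817 -0.0822  0.1205] -> cm [ 0.8   2.21 -0.26]
[ 0.4859 -0.0936  0.113 ] -> cm [ 1.55  3.43 -0.26]
[ 0.4896 -0.1037  0.1035] -> cm [ 2.51  4.5  -0.26]
[ 0.4927 -0.112   0.0922] -> cm [ 3.63  5.39 -0.26]
[ 0.495  -0.1184  0.0796] -> cm [ 4.89  6.07 -0.26]
[ 0.4966 -0.1226  0.066 ] -> cm [ 6.25  6.53 -0.26]
tool y yaw -69.85047286459589 pos [ 0.4716 -0.0623  0.1285] F [-1.48  2.08 -0.58]
```

>>> drive_tool --pt "0.3 0.8 0 0" --pt "0.5 1.5 0 0" --pt "0.8 2.2 0 0" --pt "1.2 2.8 0 0" --pt "1.6 3.4 0 0" --pt "2.1 4.0 0 0" --pt "2.6 4.5 0 0" --pt "3.1 5.0 0 0" --pt "3.7 5.4 0 0" --pt "4.3 5.8 0 0" --pt "4.9 6.1 0 0" --pt "5.6 6.3 0 0" --pt "6.2 6.5 0 0" --pt "6.35 6.5 0 0" --pt "6.35 6.5 0 0"

```text
time: 4.5
ee_pos: [0.4938, -0.1228, 0.0645]
eef_rot: [-0.696, -0.124, 0.696, -0.124]
ft_force: [0.3, 0.5, -0.3]
width: 0.0004
```

```bash
python3 - <<'E'
from h import *
im=r.camera("side");cv2.imwrite("pics/side3.png",im[:,:,::-1])
print(r.read_state()["ft_force"])
E
```

```text
[-0.13484461 -0.32014088 -0.51766732]
```

View pics/side3.png

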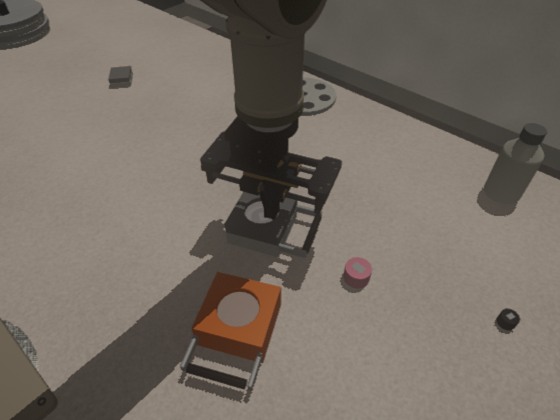

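>>> drive_tool --pt "-0.6 0 0 0" --pt "-0.8 0.7 0 0" --pt "-0.8 1.2 0 0" --pt "-0.3 1.2 0 0" --pt "-0.1 1.2 0 0" --pt "0 1.2 0 0" --pt "0.1 1.2 0 0" --pt "0.1 1.2 0 0"

```text
time: 5.22
ee_pos: [0.4992, -0.1353, 0.0667]
eef_rot: [0.697, 0.123, -0.696, 0.125]
ft_force: [-11.1, -1.8, 33.3]
width: 0.0004
```

The press gave 33 N with the tip at 47.7 mm, which matches a shut lid (48 mm). I lift off and measure again.

>>> drive_tool --pt "-0.5 0 0 0" --pt "-3 0 0 0" --pt "-7 0 0 0" --pt "-10 -4 0 0" --pt "-12 -8 0 0" --pt "-14 -12 0 0" --pt "-14 -16 0 0" --pt "-14 -20 0 0" --pt "-14 -20 0 0" --pt "-14 -20 0 0" --grip 150

```text
time: 6.05
ee_pos: [0.428, 0.0569, 0.2041]
eef_rot: [0.696, 0.126, -0.696, 0.126]
ft_force: [0.6, -0.7, -0.3]
width: 0.0355
```

```bash
python3 - <<'E'
from h import *
a=r.camera("top");b=r.camera("side")
cv2.imwrite("pics/top4.png",a[:,:,::-1]);cv2.imwrite("pics/side4.png",b[:,:,::-1])
a=cv2.resize(a[155:290,180:330],None,fx=4,fy=4,interpolation=cv2.INTER_CUBIC)
b=cv2.resize(b[140:265,190:330],None,fx=4,fy=4,interpolation=cv2.INTER_CUBIC)
f=lambda x:np.clip(x[:,:,::-1]*1.5,0,255).astype(np.uint8)
cv2.imwrite("pics/ctop4.png",f(a));cv2.imwrite("pics/cside4.png",f(b)); s=r.read_state();print(s["ft_force"],s["width"],s["ee_pos"])
E
```

```text
[-0.29800603 -0.19245955 -0.42962519] 0.03566415231080405 [0.42902364 0.05330372 0.20374013]
```

View pics/ctop4.png

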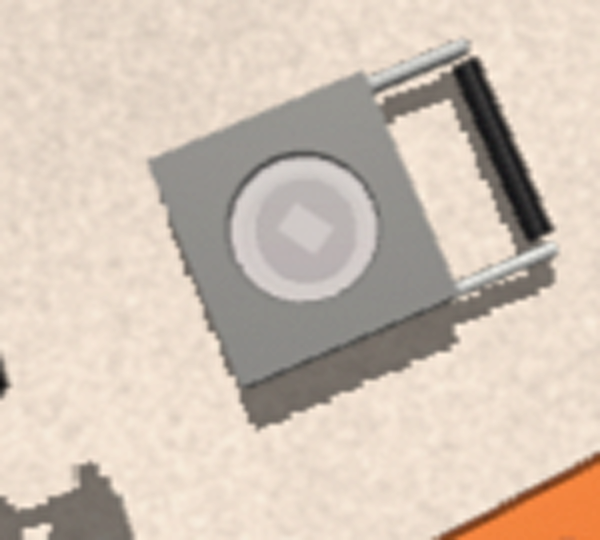

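View pics/cside4.png

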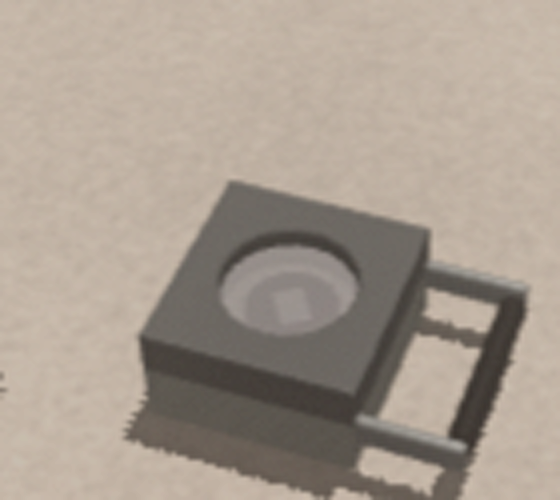

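The lid is shut flat over the specimen: the mount shows through the window at crop 305,230 with no gap. The handle bar now runs from crop-top (468,62) to (540,235). The case moved a little. I recompute its pose.

```bash
python3 - <<'E'
from h import *
f=lambda p,o:(np.array(p,float)+.5)/4-.5+o
T=np.array([180,155]);S=np.array([190,140])
k=onz("top",f([(363,72),(458,296),(243,387),(150,160)],T),.048); c=k.mean(0);print(k,c)
ks=onz("side",f([(430,231),(353,397),(141,335),(231,181)],S),.048);print(ks.mean(0))
for q in (k,ks):
    e=(q[2]+q[3]-q[0]-q[1]);print("yaw",np.degrees(np.arctan2(e[1],e[0])))
    e=(q[0]+q[3]-q[1]-q[2]);print("yaw y",np.degrees(np.arctan2(e[1],e[0])))
h=onz("top",f([(468,64),(538,235)],T),.027).mean(0);print("handle",h)
hs=onz("side",f([(514,300),(460,438)],S),.026).mean(0);print("handle side",hs)
d=c-h;print(np.degrees(np.arctan2(d[1],d[0])),np.linalg.norm(d[:2]))
go([[0,0,0]])
E
```

```text
[[ 0.54918759 -0.13045184  0.048     ]
 [ 0.46255308 -0.1655207   0.048     ]
 [ 0.42925012 -0.0838074   0.048     ]
 [ 0.5159572  -0.04892563  0.048     ]] [ 0.489237   -0.10717639  0.048     ]
[ 0.48856182 -0.10626713  0.048     ]
yaw 112.17488364260196
yaw y 21.976151353019528
yaw 111.6129837494123
yaw y 22.43245951642491
handle [ 0.52177568 -0.18538807  0.027     ]
handle side [ 0.52252748 -0.18314073  0.026     ]
112.58895220746203 0.0847102859205046
[0 0 0] -> cm [20.38 -9.85 42.09]
tool y yaw -69.7656097630492 pos [0.429  0.0533 0.2037] F [-0.3  -0.19 -0.43]
```

```bash
python3 - <<'E'
from h import *
C=np.array([.489,-.1067])
go([case(-.085,z,C=C,YAW=112.1) for z in (.2,.1,.029)])
E
```

```text
[ 0.521  -0.1855  0.2   ] -> cm [ 0.39 25.58 -0.37]
[ 0.521  -0.1855  0.1   ] -> cm [10.39 25.58 -0.37]
[ 0.521  -0.1855  0.029 ] -> cm [17.49 25.57 -0.38]
tool y yaw -69.7656097630492 pos [0.429  0.0533 0.2037] F [-0.3  -0.19 -0.43]
```

>>> drive_tool --pt "0 4 0 -0.38" --pt "0 8 0 -0.38" --pt "0 12 0 -0.38" --pt "0 16 -0.3 -0.38" --pt "0 20 -0.4 -0.38" --pt "0 23 -0.4 -0.38" --pt "3 25.6 -0.4 -0.38" --pt "6 25.6 -0.4 -0.38" --pt "10 25.6 -0.4 -0.38" --pt "10 25.6 -0.4 -0.38" --pt "10 25.6 -0.4 -0.38" --pt "10 25.6 -0.4 -0.38" --grip 160

```text
time: 7.15
ee_pos: [0.5219, -0.1857, 0.1055]
eef_rot: [0.694, 0.135, -0.694, 0.136]
ft_force: [0.2, -0.6, 0.6]
width: 0.0325
```

```bash
python3 - <<'E'
from h import *
C=np.array([.489,-.1067])
go([case(-.085,z,C=C,YAW=112.1) for z in (.1,.029)])
a=r.camera("side");cv2.imwrite("pics/side5.png",a[:,:,::-1])
a=r.camera("wrist");cv2.imwrite("pics/wrist5.png",a[:,:,::-1])
E
```

```text
[ 0.521  -0.1855  0.1   ] -> cm [ 0.55 -0.06  0.07]
[ 0.521  -0.1855  0.029 ] -> cm [ 7.65 -0.06  0.08]
tool y yaw -67.9223562804329 pos [ 0.5219 -0.1857  0.1055] F [ 0.15 -0.6   0.58]
```

View pics/side5.png

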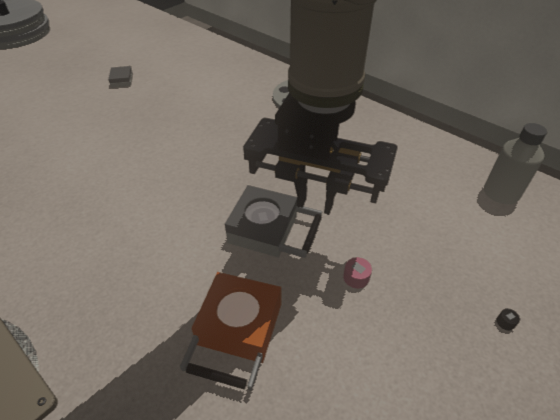

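View pics/wrist5.png

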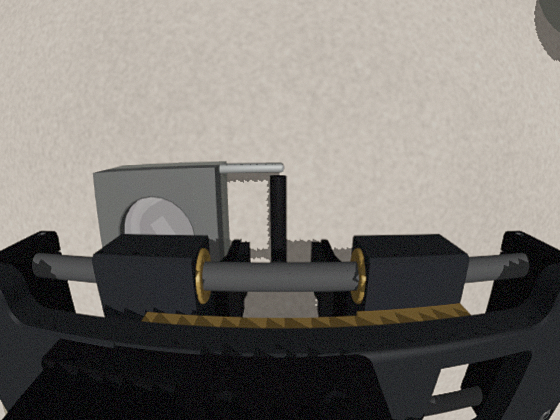

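The side view and the wrist view both show the bar (wrist px 278,215) centred between the fingers, and both fingers clear the case. I descend and grip.

>>> drive_tool --pt "3 0 0 0" --pt "5.5 0 0 0" --pt "7 0 0 0" --pt "7.5 0 0 0" --pt "7.5 0 0 0" --pt "7.5 0 0 0"

```text
time: 7.75
ee_pos: [0.5224, -0.1852, 0.0308]
eef_rot: [0.695, 0.135, -0.693, 0.136]
ft_force: [-0.1, -0.2, 0.6]
width: 0.0325
```

>>> drive_tool --pt "0 0 0 0" --pt "0 0 0 0" --pt "0 0 0 0" --pt "0 0 0 0" --pt "0 0 0 0" --pt "0 0 0 0" --grip 255 --force 50

```text
time: 8.25
ee_pos: [0.5215, -0.185, 0.0295]
eef_rot: [0.694, 0.136, -0.694, 0.136]
ft_force: [-0.8, -0.5, 4.7]
width: 0.0107
```

```bash
python3 - <<'E'
from h import *
go([[0,0,0]])
print(r.read_state()["width"])
a=r.camera("side");cv2.imwrite("pics/side6.png",a[120:300,170:410,::-1].repeat(3,0).repeat(3,1))
E
```

```text
[0 0 0] -> cm [  2.92 -36.78  41.34]
tool y yaw -67.87511674372941 pos [ 0.5215 -0.185   0.0295] F [-0.79 -0.55  4.68]
0.010691705672358045
```

View pics/side6.png

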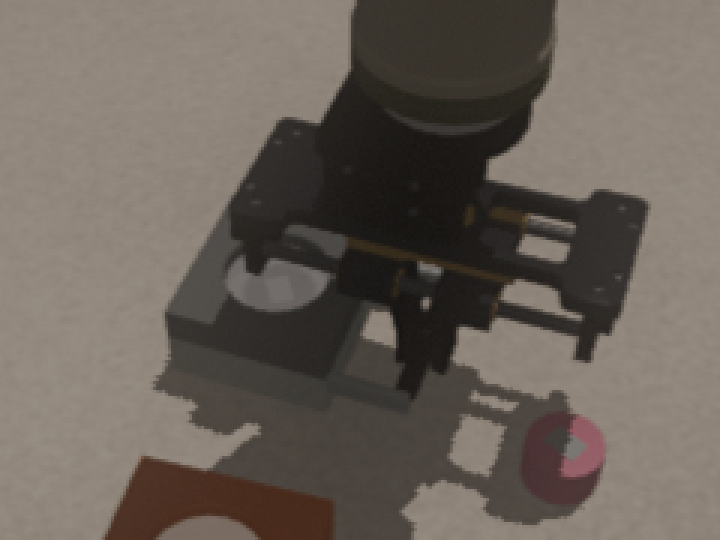

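```bash
python3 - <<'E'
import numpy as np
for d in range(0,91,6):
    t=np.radians(d);x=130-130*np.cos(t)+24*np.sin(t);z=130*np.sin(t)+24*np.cos(t)-24
    print(d,(-z/10).round(2),(-x/10).round(2),end=" | ")
print()
for d in range(0,91,6):
    t=np.radians(d);x=178-24*np.cos(t)+130*np.sin(t);z=130*np.cos(t)+24*np.sin(t)-24
    print(d,(-z/10).round(2),(-x/10).round(2),"rel90:",((106-z)/10).round(2),((154-x)/10).round(2),end=" | ")
E
```

```text
0 -0.0 -0.0 | 6 -1.35 -0.32 | 12 -2.65 -0.78 | 18 -3.9 -1.38 | 24 -5.08 -2.1 | 30 -6.18 -2.94 | 36 -7.18 -3.89 | 42 -8.08 -4.95 | 48 -8.87 -6.08 | 54 -9.53 -7.3 | 60 -10.06 -8.58 | 66 -10.45 -9.9 | 72 -10.71 -11.27 | 78 -10.81 -12.64 | 84 -10.78 -14.03 | 90 -10.6 -15.4 | 
0 -10.6 -15.4 rel90: 0.0 0.0 | 6 -10.78 -16.77 rel90: -0.18 -1.37 | 12 -10.81 -18.16 rel90: -0.21 -2.76 | 18 -10.71 -19.53 rel90: -0.11 -4.13 | 24 -10.45 -20.9 rel90: 0.15 -5.5 | 30 -10.06 -22.22 rel90: 0.54 -6.82 | 36 -9.53 -23.5 rel90: 1.07 -8.1 | 42 -8.87 -24.72 rel90: 1.73 -9.32 | 48 -8.08 -25.85 rel90: 2.52 -10.45 | 54 -7.18 -26.91 rel90: 3.42 -11.51 | 60 -6.18 -27.86 rel90: 4.42 -12.46 | 66 -5.08 -28.7 rel90: 5.52 -13.3 | 72 -3.9 -29.42 rel90: 6.7 -14.02 | 78 -2.65 -30.02 rel90: 7.95 -14.62 | 84 -1.35 -30.48 rel90: 9.25 -15.08 | 90 -0.0 -30.8 rel90: 10.6 -15.4 |
```

First half: up to about 48°, then check.

>>> drive_tool --pt "-0.7 -0.15 0 0" --pt "-1.35 -0.3 0 0" --pt "-2 -0.55 0 0" --pt "-2.65 -0.8 0 0" --pt "-3.3 -1.1 0 0" --pt "-3.9 -1.4 0 0" --pt "-4.5 -1.75 0 0" --pt "-5.1 -2.1 0 0" --pt "-5.65 -2.5 0 0" --pt "-6.2 -2.95 0 0" --pt "-6.7 -3.4 0 0" --pt "-7.2 -3.9 0 0" --pt "-7.65 -4.4 0 0" --pt "-8.1 -4.95 0 0" --pt "-8.5 -5.5 0 0" --pt "-8.9 -6.1 0 0" --pt "-8.9 -6.1 0 0"

```text
time: 9.72
ee_pos: [0.4982, -0.127, 0.1189]
eef_rot: [0.694, 0.136, -0.694, 0.136]
ft_force: [-1.2, -1.6, -0.8]
width: 0.0105
```

```bash
python3 - <<'E'
from h import *
go([[0,0,0]])
print(r.read_state()["width"])
a=r.camera("side");cv2.imwrite("pics/side7.png",a[90:290,150:400,::-1].repeat(3,0).repeat(3,1))
E
```

```text
[0 0 0] -> cm [ 11.86 -30.59  41.34]
tool y yaw -67.79499050223039 pos [ 0.4982 -0.127   0.1189] F [-1.19 -1.62 -0.78]
0.010455982144648282
```

View pics/side7.png

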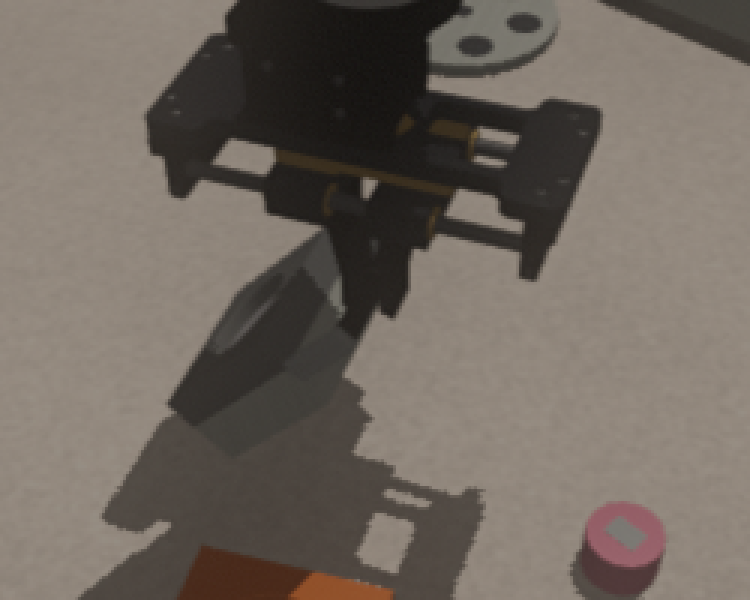

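The case is tipping over its hinge edge, still held and with the lid shut. I continue to upright.

>>> drive_tool --pt "-0.35 -0.6 0 0" --pt "-0.65 -1.2 0 0" --pt "-0.9 -1.85 0 0" --pt "-1.15 -2.5 0 0" --pt "-1.35 -3.15 0 0" --pt "-1.55 -3.8 0 0" --pt "-1.7 -4.5 0 0" --pt "-1.8 -5.2 0 0" --pt "-1.85 -5.9 0 0" --pt "-1.9 -6.55 0 0" --pt "-1.9 -7.25 0 0" --pt "-1.9 -7.95 0 0" --pt "-1.8 -8.6 0 0" --pt "-1.75 -9.3 0 0" --pt "-1.75 -9.3 0 0" --pt "-1.75 -9.3 0 0"

```text
time: 11.1
ee_pos: [0.4629, -0.0419, 0.1355]
eef_rot: [-0.694, -0.136, 0.694, -0.136]
ft_force: [-2.4, -2.9, 4.8]
width: 0.0106
```

```bash
python3 - <<'E'
from h import *
go([[0,0,0]])
print(r.read_state()["width"],r.read_state()["joint_positions"].round(2))
a=r.camera("side");cv2.imwrite("pics/side8.png",a[90:290,120:370,::-1].repeat(3,0).repeat(3,1))
E
```

```text
[0 0 0] -> cm [ 13.56 -21.34  41.28]
tool y yaw -67.84759806211926 pos [ 0.4629 -0.0419  0.1355] F [-2.38 -2.94  4.81]
0.010605923208557515 [ 0.59  0.12 -0.62  1.97  0.08  1.07 -1.25]
```

View pics/side8.png

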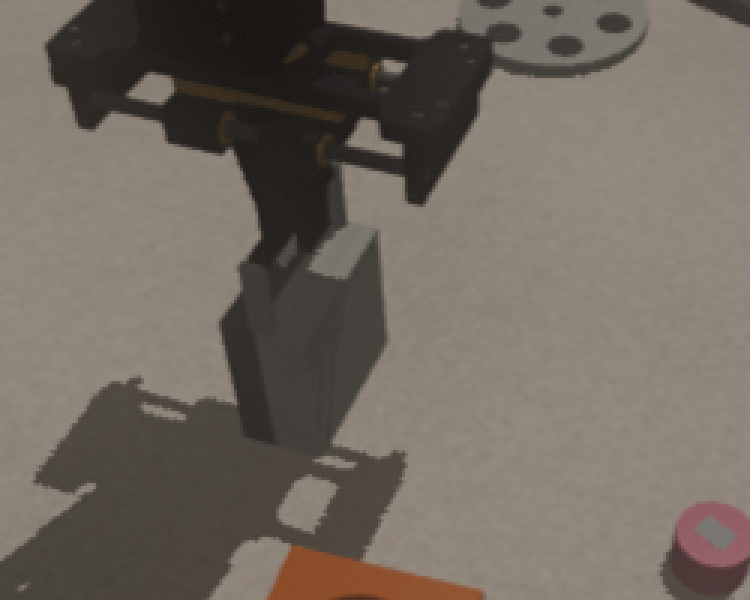

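The case stands upright on its hinge side, at the expected height, still gripped. Now it goes over onto the lid edge.

>>> drive_tool --pt "-0.15 -0.7 0 0" --pt "-0.25 -1.4 0 0" --pt "-0.25 -2.1 0 0" --pt "-0.25 -2.75 0 0" --pt "-0.2 -3.4 0 0" --pt "-0.15 -4.1 0 0" --pt "0 -4.8 0 0" --pt "0.15 -5.5 0 0" --pt "0.15 -5.5 0 0"

```text
time: 11.9
ee_pos: [0.4421, 0.0104, 0.1341]
eef_rot: [0.694, 0.136, -0.694, 0.136]
ft_force: [-2.8, -0.6, 4.9]
width: 0.0106
```

```bash
python3 - <<'E'
from h import *
go([[0,0,0]])
print(r.read_state()["width"],r.read_state()["joint_positions"].round(2))
a=r.camera("side");cv2.imwrite("pics/side9.png",a[70:270,100:350,::-1].repeat(3,0).repeat(3,1))
E
```

```text
[0 0 0] -> cm [ 13.41 -15.76  41.32]
tool y yaw -67.77156661576606 pos [0.4421 0.0104 0.1341] F [-2.82 -0.55  4.88]
0.010582667819194034 [ 0.54  0.07 -0.68  2.02  0.05  1.06 -1.34]
```

View pics/side9.png

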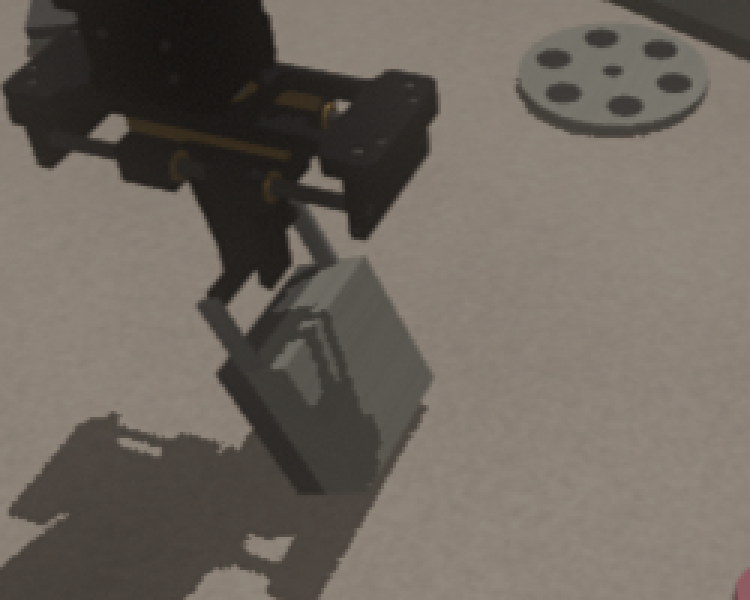

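>>> drive_tool --pt "0.2 -0.65 0 0" --pt "0.4 -1.3 0 0" --pt "0.65 -1.95 0 0" --pt "0.9 -2.6 0 0" --pt "1.25 -3.2 0 0" --pt "1.6 -3.8 0 0" --pt "2.0 -4.4 0 0" --pt "2.4 -4.95 0 0" --pt "2.85 -5.5 0 0" --pt "3.3 -6.0 0 0" --pt "3.8 -6.5 0 0" --pt "4.3 -6.95 0 0" --pt "4.8 -7.4 0 0" --pt "5.4 -7.8 0 0" --pt "6.0 -8.15 0 0" --pt "6.5 -8.5 0 0" --pt "6.5 -8.5 0 0"

```text
time: 13.37
ee_pos: [0.4099, 0.0877, 0.0679]
eef_rot: [-0.694, -0.136, 0.694, -0.136]
ft_force: [-0.1, 2.5, -1.4]
width: 0.0105
```

```bash
python3 - <<'E'
from h import *
go([[0,0,0]])
print(r.read_state()["width"],r.read_state()["joint_positions"].round(2))
a=r.camera("side");cv2.imwrite("pics/side10.png",a[70:270,100:350,::-1].repeat(3,0).repeat(3,1))
E
```

```text
[0 0 0] -> cm [ 6.84 -7.33 41.26]
tool y yaw -67.84506728399978 pos [0.4099 0.0877 0.0679] F [-0.12  2.46 -1.4 ]
0.01045131048113639 [ 0.41  0.14 -0.75  2.13  0.12  0.91 -1.59]
```

View pics/side10.png

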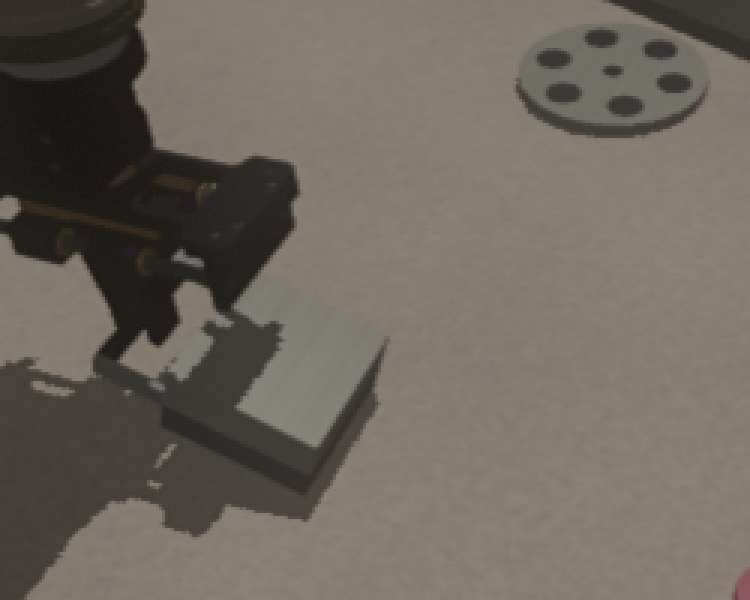

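The case is nearly down, still gripped, with the lid underneath and shut. I lay it flat.

>>> drive_tool --pt "0.6 -0.3 0 0" --pt "1.2 -0.6 0 0" --pt "1.8 -0.8 0 0" --pt "2.4 -1.0 0 0" --pt "2.9 -1.15 0 0" --pt "3.3 -1.3 0 0" --pt "3.6 -1.35 0 0" --pt "3.8 -1.4 0 0" --pt "3.9 -1.4 0 0" --pt "3.9 -1.4 0 0" --pt "3.9 -1.4 0 0"

```text
time: 14.33
ee_pos: [0.4052, 0.1004, 0.0301]
eef_rot: [-0.694, -0.136, 0.694, -0.136]
ft_force: [0.8, -1.4, -2.1]
width: 0.0103
```

```bash
python3 - <<'E'
from h import *
go([[0,0,0]])
print(r.read_state()["width"],r.read_state()["joint_positions"].round(2))
a=r.camera("side");cv2.imwrite("pics/side11.png",a[70:270,100:350,::-1].repeat(3,0).repeat(3,1))
a=r.camera("wrist");cv2.imwrite("pics/wrist11.png",a[:,:,::-1])
E
```

```text
[0 0 0] -> cm [ 3.01 -5.96 41.32]
tool y yaw -67.88674695557287 pos [0.4052 0.1004 0.0301] F [ 0.83 -1.44 -2.06]
0.010300914425888203 [ 0.36  0.21 -0.75  2.16  0.2   0.83 -1.69]
```

View pics/side11.png

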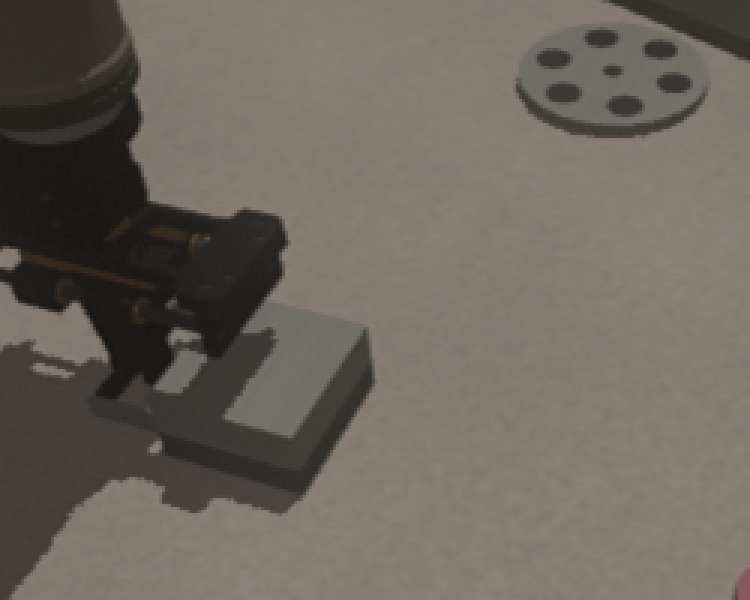

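View pics/wrist11.png

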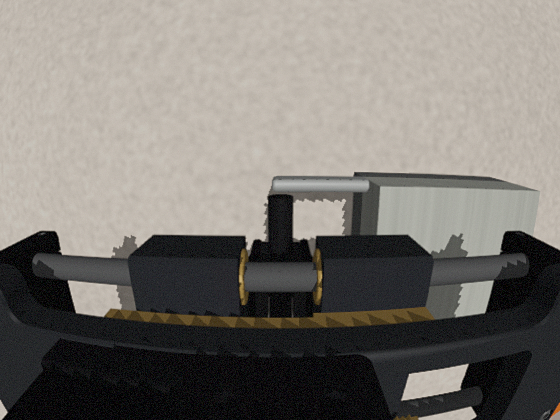

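It looks flat. The force of −2 N shows I still carry a little of the weight, so I ease down 1 mm and then open part way.

>>> drive_tool --pt "0.05 0 0 0" --pt "0.1 0 0 0" --pt "0.1 0 0 0" --pt "0.1 0 0 0"

```text
time: 14.77
ee_pos: [0.4054, 0.1006, 0.0293]
eef_rot: [0.694, 0.136, -0.694, 0.136]
ft_force: [-3.3, -0.7, 4.6]
width: 0.0109
```

>>> drive_tool --pt "0 0 0 0" --pt "0 0 0 0" --pt "0 0 0 0" --pt "0 0 0 0" --pt "0 0 0 0" --pt "0 0 0 0" --grip 160

```text
time: 15.27
ee_pos: [0.4053, 0.1004, 0.029]
eef_rot: [0.694, 0.136, -0.694, 0.136]
ft_force: [0.9, 0.8, 0.3]
width: 0.0319
```

>>> drive_tool --pt "-0.5 0 0 0" --pt "-1.5 0 0 0" --pt "-3 0 0 0" --pt "-5 0 0 0" --pt "-8 0 0 0" --pt "-11 0 0 0" --pt "-14 0 0 0" --pt "-14 0 -3 0" --pt "-14 0 -6 0" --pt "-14 4 -9 0" --pt "-14 8 -12 0" --pt "-14 12 -15 0" --pt "-14 15 -18 0" --pt "-14 18 -20 0" --pt "-14 18 -20 0" --pt "-14 18 -20 0"

```text
time: 16.6
ee_pos: [0.661, 0.0048, 0.1689]
eef_rot: [0.694, 0.134, -0.694, 0.134]
ft_force: [0.1, -0.1, 0.1]
width: 0.0323
```

```bash
python3 - <<'E'
from h import *
go([[0,0,0]])
for n in ("top","side"):
    a=r.camera(n);cv2.imwrite(f"pics/{n}12.png",a[:,:,::-1])
E
```

```text
[0 0 0] -> cm [ 16.87 -24.13  61.55]
tool y yaw -68.17316450930636 pos [0.661  0.0048 0.1689] F [ 0.07 -0.06  0.12]
```

View pics/top12.png

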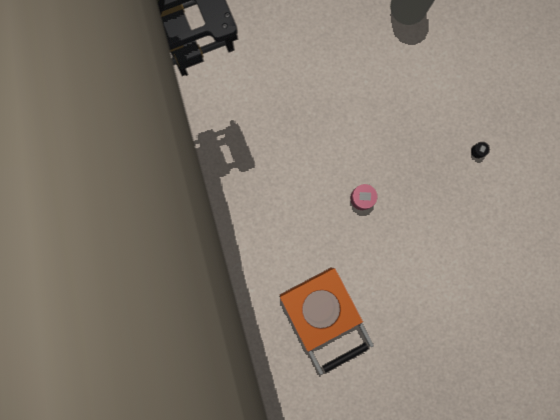

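View pics/side12.png

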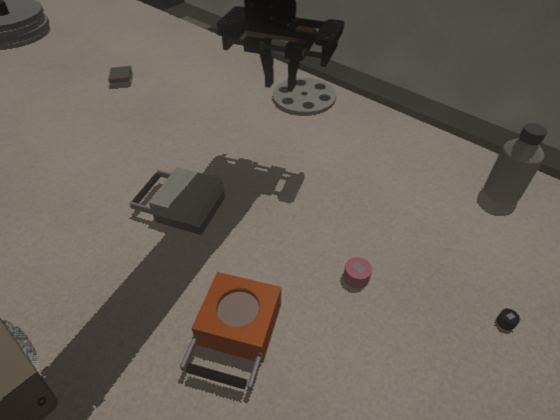

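The side view shows the case upside down on its lid (px 188,200), with the handle at (145,190) and the gripper well clear. The arm blocks the top view. I check flatness from the side crop.

```bash
python3 - <<'E'
from h import *
a=r.camera("side")[155:245,115:240]
cv2.imwrite("pics/cside13.png",np.clip(cv2.resize(a,None,fx=6,fy=6,interpolation=cv2.INTER_CUBIC)[:,:,::-1]*1.9,0,255).astype(np.uint8))
E
```

```text
(no output)
```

View pics/cside13.png

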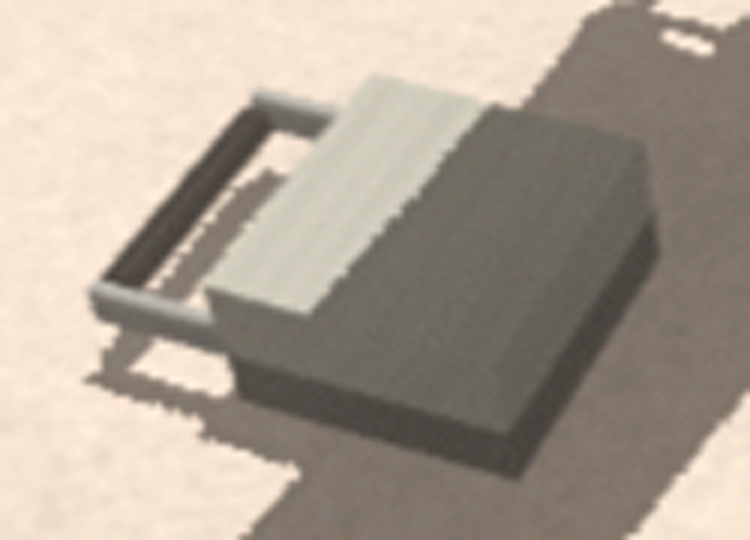

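```bash
python3 - <<'E'
from h import *
f=lambda p:(np.array(p,float)+.5)/6-.5+np.array([115,155])
t=onz("side",f([(207,290),(370,75),(645,140)]),.048);b=onz("side",f([(240,398),(520,478),(660,258)]),0)
n=np.linalg.norm
print(n(t[0]-t[1]),n(t[1]-t[2]),n(b[0]-b[1]),n(b[1]-b[2]))
print("top centre",(t[0]+t[2])/2,"bottom centre",(b[0]+b[2])/2)
s=r.read_state();print(s["time"],s["ft_force"].round(2),abs(s["joint_vel"]).max())
E
```

```text
0.09419047153196858 0.0900233866934637 0.09038108704487756 0.09240739890130065
top centre [0.43737926 0.02103588 0.048     ] bottom centre [0.43742086 0.02287655 0.        ]
16.75 [-0.07  0.53 -0.55] 0.020483512377065992
```

Top face at z = 48 mm measures 94×90 mm and the bottom outline at z = 0 measures 90×92 mm. The centres coincide within 2 mm, so the case lies flat and shut. I hand in.

```bash
python3 - <<'E'
from bench import r
print(r.close_job())
E
```

```text
the job is handed in; nothing more can be done
None
```

I shut the lid over the specimen and turned the case over by its handle, gripped all the way. It now lies upside down on its lid, released, and I handed the job in at about 16.8 s.

- **Lid shut:** the closing press gave 33 N with the fingertip at 47.7 mm, against 48 mm for a shut case. The black mount showed through the window before the turn.
- **Lying flat:** in the last side view, taking the top face at 48 mm and the bottom outline at bench height, they measured 94×90 mm and 90×92 mm. Their centres agreed within 2 mm, so the case lies flat and shut.
- **Released:** the gripper is well clear and the tool force is near zero.

**Not checked:** the arm blocked the top camera at the end, so flatness rests on the side view alone. The specimen cannot be seen with the window facing down, so that it is still inside follows from the lid staying shut.

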